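Refill the D-cell caddy and close its cover over the guide pins

TASK

First check each of the caddy's wells, by feel if need be, for spent cells that were left down in them, and put every one you find into the aluminium tray. Then stand all the fresh cells from the table in the wells, one to a well and right down to the floor, and last lower the plywood cover, kept level so that it does not jam, over the two guide pins until it lies flush on the rim. Leave the mug, the parts case and the screwdriver where they are.

Things in the scene. Friction and masses are not known exactly. Their poses are not given: they have to be found in the camera images.
- caddy: Grey plastic battery caddy, fixed, 126 mm (x) by 268 mm (y), 74 mm high to the flat rim; origin at the centre of its underside. Four wells in a row at y = -78, -26, 26, 78 mm, x = 0, floors 10 mm above the table. Guide pins at y = -122 and 122 mm. In front of and behind each well a finger slot runs along x, so a cell in a well is pinched across the caddy's x.
- cover: Loose plywood cover, 126 mm (x) by 268 mm (y) by 10 mm, about 0.45 kg; origin at the centre of its underside. 17 mm through holes at y = -122 and 122 mm, each in a black bush, 24 mm across, rising 10 mm above the plate. In the middle a grip bar: 70 mm along x, 22 mm thick along y, its top 48 mm above the underside. Either way round fits; seated, its underside lies on the caddy's rim.
- tray: Open aluminium tray for spent cells, loose on the table, about 0.7 kg, 150 by 150 mm, 40 mm high, walls and floor 5 mm; origin at the centre of its underside.
- well0 (a point): Centre of the floor of well 0 of the caddy (64 mm below the rim); axes as the caddy's. A seated cell has 2.5 mm of play all round and its nub ends 3 mm below the rim. Well and finger slots together are 110 mm long (along x), 28 mm wide, as deep as the well, widened to 38 mm within 11 mm of the centre; square corners there keep the cell central.
- well1 (a point): Centre of the floor of well 1 of the caddy (64 mm below the rim); axes as the caddy's. A seated cell has 2.5 mm of play all round and its nub ends 3 mm below the rim. Well and finger slots together are 110 mm long (along x), 28 mm wide, as deep as the well, widened to 38 mm within 11 mm of the centre; square corners there keep the cell central.
- well2 (a point): Centre of the floor of well 2 of the caddy (64 mm below the rim); axes as the caddy's. A seated cell has 2.5 mm of play all round and its nub ends 3 mm below the rim. Well and finger slots together are 110 mm long (along x), 28 mm wide, as deep as the well, widened to 38 mm within 11 mm of the centre; square corners there keep the cell central.
- well3 (a point): Centre of the floor of well 3 of the caddy (64 mm below the rim); axes as the caddy's. A seated cell has 2.5 mm of play all round and its nub ends 3 mm below the rim. Well and finger slots together are 110 mm long (along x), 28 mm wide, as deep as the well, widened to 38 mm within 11 mm of the centre; square corners there keep the cell central.
- pin_a (a point): Tip centre of the steel guide pin at the caddy's -y end: upright, 14 mm diameter, 30 mm above the rim (104 mm above the table), rounded tip. It stands 44 mm from the nearest well: grip cells near the top to keep the gripper's body clear of it.
- pin_b (a point): Tip centre of the steel guide pin at the caddy's +y end: upright, 14 mm diameter, 30 mm above the rim (104 mm above the table), rounded tip. It stands 44 mm from the nearest well: grip cells near the top to keep the gripper's body clear of it.
- fresh0: Fresh cell, on the table between the robot and the caddy at the start (three or four are there): standing D-size battery, cylinder 33 mm diameter, 58 mm tall plus a central nub 10 mm diameter, 3 mm high (61 mm in all), about 0.14 kg, black with a copper band; origin at the centre of its bottom end, z up the cell.
- fresh1: Fresh cell, on the table between the robot and the caddy at the start (three or four are there): standing D-size battery, cylinder 33 mm diameter, 58 mm tall plus a central nub 10 mm diameter, 3 mm high (61 mm in all), about 0.14 kg, black with a copper band; origin at the centre of its bottom end, z up the cell.
- fresh2: Fresh cell, on the table between the robot and the caddy at the start (three or four are there): standing D-size battery, cylinder 33 mm diameter, 58 mm tall plus a central nub 10 mm diameter, 3 mm high (61 mm in all), about 0.14 kg, black with a copper band; origin at the centre of its bottom end, z up the cell.
- fresh3: Fresh cell, on the table between the robot and the caddy at the start (three or four are there): standing D-size battery, cylinder 33 mm diameter, 58 mm tall plus a central nub 10 mm diameter, 3 mm high (61 mm in all), about 0.14 kg, black with a copper band; origin at the centre of its bottom end, z up the cell.
- spent0: Spent cell left down in well 0 at the start, if any (one to three wells hold one): same look and size as a fresh cell; origin at the centre of its bottom end, z up.
- spent1: Spent cell left down in well 1 at the start, if any (one to three wells hold one): same look and size as a fresh cell; origin at the centre of its bottom end, z up.
- spent2: Spent cell left down in well 2 at the start, if any (one to three wells hold one): same look and size as a fresh cell; origin at the centre of its bottom end, z up.
- spent3: Spent cell left down in well 3 at the start, if any (one to three wells hold one): same look and size as a fresh cell; origin at the centre of its bottom end, z up.
- mug: Blue mug, bystander, rim radius 40 mm, 95 mm high; origin under its centre.
- parts_case: Green divided parts case, bystander, 110 by 130 mm, 45 mm high; origin under its centre.
- driver: Screwdriver lying on the table, bystander, about 200 mm long.

How it is judged:
By the outcome, as a careful person would: the job done as asked, in the order asked, and still so for the second after the job is handed in, with the robot touching nothing.
Of fresh0, fresh1, fresh2, fresh3 only 3 to 4 are there at a start; the rules pass over those that are not, and their reading is None.
Of spent0, spent1, spent2, spent3 only 1 to 3 are there at a start; the rules pass over those that are not, and their reading is None.
At some moment in a run one of cover, tray may be knocked a few centimetres aside while the robot is not near it.
It also fails if it takes over 210 s, if anything falls off the work surface, if the arm or the gripper's body presses on something with over 40 N, if the wrist force passes 120 N, or if a joint passes its speed limit or range.

ROBOT

A 6-joint arm with a two-finger parallel gripper is mounted at the origin on the work surface. World frame = base frame: x ahead of the robot, y to its left, z up, the work surface at z = 0. Lengths are in m, angles in rad, forces in N, time in s.
With the tool pointing down it reaches from about 0.275 to 0.85 m from the base axis. Payload 5.2 kg.
Tool frame: the origin (TCP) lies midway between the tips of the shut fingers; the grasp point (between the pads) lies 19 mm behind it; z points along the fingers, y is the line along which they close (so a half turn about z gives the same grasp; the last joint's range is limited). The gripper opens to 85 mm and grips with 20 to 120 N. Pads are 22 mm wide; open, the fingers measure 114 mm over their backs; the gripper's body (76 mm by 85 mm) begins 54 mm behind the grasp point. The pads swing forward as they close: fully open they stand 13 mm farther back than shut.
Start: joints at [-1.336, 0.259, 1.535, -0, 1.348, -0.203], TCP at [0.233, -0.498, 0.231] pointing down, gripper open.
Joint ranges: [-3.14, 3.14], [-0.91, 2.08], [0.19, 2.58], [-1.22, 4.36], [0.22, 2.71], [-3.12, 3.12]. Speed limits (rad/s): [2.57, 2.57, 3.14, 3.14, 3.14, 3.14].

INTERFACE

Orientations are given as a unit quaternion [w, x, y, z].
In Python, from plant import r gives the robot as it stands. The module is installed in compiled form; this text tells all that it offers.
- The arm moves only by the tool step_arm, never from a script. Its argument "increments" is a list of rows, each a list of 5 numbers: the gripper's target within -1 to 1 (fully open at 1, half-way at 0, shut at -1), then the shift along the world's x, y, z in mm, then the turn about the world's z in degrees. A call has exactly 10 rows; each row is the pose to reach, as a shift and turn from the pose commanded when the call began; what a row does not reach only later rows make up. A row lasts 1/8 s, in which the tool goes at most 62.5 mm and 10.7 degrees, less where a joint would pass 70% of its speed; a pose out of reach is approached as far as the arm can. A call with a gripper value outside its range is refused whole. The fingers move at their own pace and stop on an object; "newtons" is the grip in N (left out, the last holds). Time passes only in rows, so rows that repeat a pose let the fingers close, or fill a call up. It gives the time, the measured TCP pose, the force, the opening and the grip force at its end, in the units of the state.
- r.sense(): the state, without advancing time (a new reading comes with each control period).
- r.camera(name): name is "scene" or "top" or "wrist"; returns (picture, depth): 480x640x3 uint8, blue, green, red; 480x640 float32, m along the optical axis (not along the pixel's ray), 0 where there is no reading.
- r.calibration(name): a dict with "fx", "fy", "cx", "cy" (pixels), "T" (4x4, takes a point from camera to world coordinates). Camera axes: x right, y down, z forward; pixel columns grow to the right and rows downward; lengths in m; the calibration is good to about 2 mm. A picture is of the moment at which its call begins: read the wrist's pose just before it. calibration takes no time and is no camera call; for the wrist camera it gives the pose at the moment of the call.
- r.close_job(): hands the job in; it is judged then, once.
The state is a dict: "clock": time; "joint_pos": joint angles; "dq": joint speeds; "joint_efforts": joint torques, N m; "ee_pos": TCP position; "ee_rot": TCP orientation; "contact_force": force on the tool from outside, world axes, zero at the start; "wrist_torque": the same for the moment, N m; "width": finger opening in m; "grasp_force": force on a finger pad.
Only numpy, scipy, OpenCV 4.12 (cv2) and the standard library are available. Lean on these libraries where they do the work, as an engineer would, in place of code of your own. Each camera call takes 0.05 s, during which the arm holds its last target. There are 200 camera calls.

## Working session

There is one attempt and no reset: what is moved stays moved. The work goes in short steps, Python scripts to look and compute and a tool call to move; the robot and the scene stay as the last step left them, time stands still between calls to the robot, and variables do not carry over. Pictures are saved under pics/ and viewed, at most 14 in all, crops included, and the job is handed in when it is done.

Besides the shell and the picture viewer there is one more tool, called after "Call:" in YAML: its name, and indented under it one key for each argument. step_arm: Moves the arm, as the interface text tells. Its arguments: {"type":"object","properties":{"increments":{"type":"array"},"newtons":{"type":"number"}},"required":["increments"]}

```bash
mkdir -p pics; cat > h.py <<'E'
import numpy as np, cv2
from plant import r
def cloud(name):
    c=r.calibration(name); p,d=r.camera(name)
    v,u=np.mgrid[0:480,0:640]
    P=np.stack([(u-c['cx'])/c['fx']*d,(v-c['cy'])/c['fy']*d,d],-1)
    W=P@c['T'][:3,:3].T+c['T'][:3,3]
    W[d==0]=np.nan
    return p,W,c
E
python3 - <<'E'
from h import *
s=r.sense(); print(s)
for n in('top','scene'):
    p,W,c=cloud(n); cv2.imwrite(f'pics/{n}0.png',p); np.save(f'{n}0.npy',W); print(n,c['T'].round(3).tolist(),c['fx'])
E
```

```text
{'clock': 0.0, 'joint_pos': array([-1.33576709e+00,  2.59350411e-01,  1.53609659e+00, -1.34748808e-05,
        1.34797033e+00, -2.02735544e-01]), 'dq': array([-0.00048653, -0.00038104,  0.00030058,  0.00051832, -0.0002711 ,
        0.00029193]), 'joint_efforts': array([ 3.20200543e-04, -4.46022177e+01, -2.90566206e+01, -1.95101265e-04,
        1.17872164e-02,  6.98125888e-06]), 'ee_pos': array([ 0.23307826, -0.49759229,  0.23046527]), 'ee_rot': array([-9.12114840e-04,  9.76140005e-01,  2.17140182e-01, -2.12994218e-05]), 'contact_force': array([-0.20450134, -0.10733686,  0.23238273]), 'wrist_torque': array([-0.03403682, -0.06732057,  0.04503464]), 'grasp_force': 0.0, 'width': 0.0858280364650711}
top [[0.028, -0.982, 0.185, 0.394], [-0.999, -0.031, -0.012, 0.014], [0.018, -0.184, -0.983, 1.201], [0.0, 0.0, 0.0, 1.0]] 581.5506416129255
scene [[-0.88, 0.328, -0.344, 0.931], [0.475, 0.623, -0.621, 0.63], [0.01, -0.71, -0.704, 0.813], [0.0, 0.0, 0.0, 1.0]] 487.09376184292654
```

View pics/top0.png

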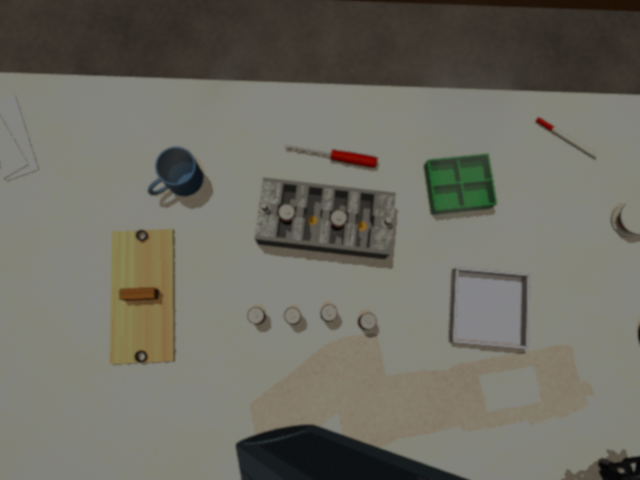

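View pics/scene0.png

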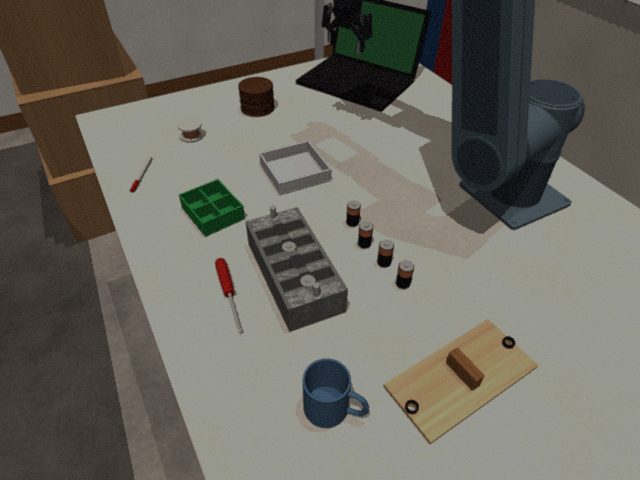

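The top view shows the caddy at about (325,217). There are cell tops in the wells at (288,213) and (339,218), and orange patches in the other two at (313,220) and (362,226). Four fresh cells stand at (257,316), (292,316), (329,313) and (368,322). The tray is at (489,309) and the cover at (142,296). The scene view agrees with this.

```bash
cat > m.py <<'E'
from h import *
def rect(W,mask):
    P=W[mask][:,:2].astype(np.float32); (c,s,a)=cv2.minAreaRect(P*1000); return np.round(c,1),np.round(s,1),round(a,2)
def obj(W,box,zlo,zhi):
    u0,u1,v0,v1=box; m=np.zeros(W.shape[:2],bool); m[v0:v1,u0:u1]=True
    return m&(W[...,2]>zlo)&(W[...,2]<zhi)
E
python3 - <<'E'
from m import *
W=np.load('top0.npy')
print('table z',np.nanmedian(W[100:140,200:280,2]))
m=obj(W,(245,410,165,270),.065,.082); print('caddy rim',rect(W,m),np.nanmedian(W[m][:,2]))
m=obj(W,(245,410,165,270),.088,.12); 
n,l,st,ce=cv2.connectedComponentsWithStats(m.astype('uint8'))
for i in range(1,n): 
    if st[i,4]>3: print('pin',ce[i],st[i,4],np.nanmean(W[l==i],0),np.nanmax(W[l==i][:,2]))
for v,u in [(213,287),(220,313),(218,339),(226,362)]:
    print('well',u,np.nanmedian(W[v-2:v+3,u-2:u+3].reshape(-1,3),0).round(4), np.isnan(W[v-8:v+9,u-5:u+6,2]).mean())
for u,v in [(257,316),(292,316),(329,313),(368,322)]:
    m=obj(W,(u-16,u+17,v-18,v+18),.05,.07); print('fresh',rect(W,m),np.nanmean(W[m],0).round(4),m.sum())
m=obj(W,(435,540,255,365),.033,.05); print('tray',rect(W,m),m.sum(),np.nanmedian(W[300:320,480:500,2]))
m=obj(W,(95,185,220,375),.004,.03); print('cover',rect(W,m),m.sum())
m=obj(W,(95,185,220,375),.038,.06); print('bar',rect(W,m),np.nanmedian(W[m][:,2]))
m=obj(W,(95,185,220,375),.015,.028); n,l,st,ce=cv2.connectedComponentsWithStats(m.astype('uint8'))
for i in range(1,n):
    if st[i,4]>15: print('bush',ce[i],st[i,4],np.nanmean(W[l==i],0))
m=obj(W,(150,205,145,200),.08,.11); print('mug',rect(W,m))
m=obj(W,(420,500,145,220),.03,.06); print('case',rect(W,m))
E
```

```text
table z -6.11476200576e-05
caddy rim (array([636. , -15.4]), array([268.6, 128.2]), 85.08) 0.07352727301728967
pin [263.08333333 205.22916667] 48 [0.6448804  0.1057663  0.10219157] 0.10671484371239592
pin [387.66 219.82] 50 [ 0.62396105 -0.13583662  0.10162848] 0.10941924805619463
well 287 [0.6382 0.0603 0.0703] 0.0053475935828877
well 313 [0.6375 0.0079 0.0106] 0.0053475935828877
well 339 [ 0.6311 -0.0433  0.069 ] 0.0053475935828877
well 362 [ 0.6282 -0.0949  0.01  ] 0.0
fresh (array([436.2, 115.2]), array([31.1, 31.3]), 2.64) [0.4362 0.1152 0.0585] 238
fresh (array([438.3,  43.4]), array([31.1, 31.1]), 1.56) [0.4379 0.0439 0.0586] 234
fresh (array([446.1, -26.6]), array([31.3, 31.6]), 0.85) [ 0.4456 -0.0269  0.0583] 233
fresh (array([ 431.3, -103.4]), array([32.8, 32.1]), 46.79) [ 0.4314 -0.1033  0.0582] 240
tray (array([ 466.3, -352.1]), array([152.3, 150.3]), 86.68) 858 0.0044272881064666425
cover (array([470.1, 358.4]), array([318.2, 184.3]), 4.07) 8102
bar (array([472.4, 351. ]), array([22.4, 70.3]), 4.48) 0.04784597205789476
bush [140.15151515 234.56060606] 66 [0.59388115 0.36151431 0.01962858]
bush [156.94444444 292.88888889] 18 [0.47567376 0.31731018 0.02165106]
bush [139.6969697  355.81818182] 66 [0.35112898 0.34187014 0.01989232]
mug (array([716.1, 284.6]), array([79.6, 90.3]), 78.04)
case (array([ 722.9, -295.9]), array([112.2, 133.1]), 7.64)
```

Call:
step_arm:
  increments:
    - [0.4,30,35,0,6]
    - [0.4,70,80,0,13]
    - [0.4,112,128,0,20]
    - [0.4,155,177,0,28]
    - [0.4,198,226,0,36]
    - [0.4,241,275,0,44]
    - [0.4,284,324,0,52]
    - [0.4,326,372,0,60]
    - [0.4,366,418,0,60]
    - [0.4,400,457,0,60]
  newtons: 40

```text
clock: 1.35
ee_pos: [0.6334, -0.0401, 0.2309]
ee_rot: [-0.0, 0.737, 0.676, -0.0]
contact_force: [0.7, -0.3, 1.4]
width: 0.0595
grasp_force: 0.0
```

```bash
python3 - <<'E'
from m import *
s=r.sense(); print(s['ee_pos'],s['ee_rot'],s['width'],s['clock'])
p,W,c=cloud('wrist'); cv2.imwrite('pics/w1.png',p); np.save('w1.npy',W)
for n,W in(('wrist',W),('top',cloud('top')[1])):
    Z=W[...,2]
    m=(Z>.0728)&(Z<.078)&(W[...,0]>.55)&(W[...,0]<.72)&(abs(W[...,1]+.015)<.16); print(n,'rim',rect(W,m),m.sum())
    for cx,cy in [(.6417,.0627),(.6328,-.0409)]:
        m=(np.hypot(W[...,0]-cx,W[...,1]-cy)<.013)&(Z>.055)&(Z<.0725); print(cx,rect(W,m),m.sum(),np.nanmedian(Z[m]))
        m=(np.hypot(W[...,0]-cx,W[...,1]-cy)<.013)&(Z>.0695)&(Z<.0725); print('nub',np.nanmean(W[m],0),m.sum())
E
```

```text
[ 0.6334495  -0.04012941  0.23085795] [-1.92074673e-04  7.36740991e-01  6.76174975e-01 -2.80370917e-04] 0.0595312095247614 1.35
wrist rim (array([635.7, -17.4]), array([268.9, 126.6]), 85.02) 26246
0.6417 (array([641.7,  62.7]), array([25.6, 25.5]), 14.05) 791 0.06950580680258162
nub [0.64181625 0.06255881 0.0704537 ] 398
0.6328 (array([632.8, -41. ]), array([25.4, 25.4]), 39.7) 585 0.06947741645284433
nub [ 0.63283743 -0.04115071  0.07046019] 288
top rim (array([635.2, -15.3]), array([268.1, 126. ]), 85.08) 1821
0.6417 (array([0., 0.]), array([0., 0.]), 0.0) 0 nan
nub [nan nan nan] 0
0.6328 (array([0., 0.]), array([0., 0.]), 0.0) 0 nan
nub [nan nan nan] 0
  return np.nanmean(a, axis, out=out, keepdims=keepdims)
<stdin>:9: RuntimeWarning: Mean of empty slice
```

View pics/w1.png

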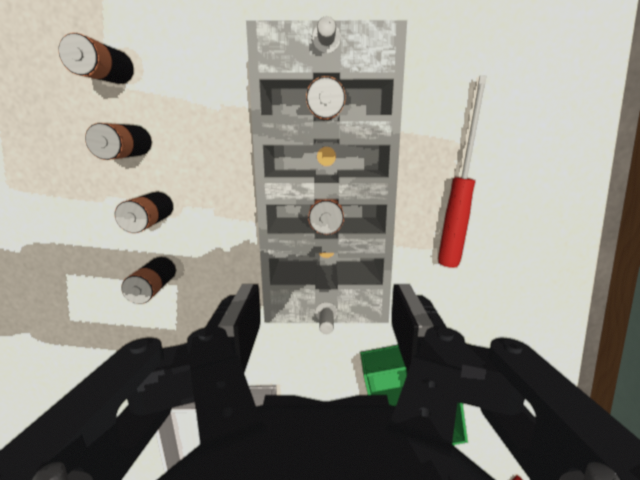

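The wrist view shows cell tops in wells 3 and 1, at (326,98) and (326,215). The bare copper contacts on the floors of wells 2 and 0, at (326,157) and (326,256), show those two are empty.

Call:
step_arm:
  increments:
    - [0.4,0,-2,-35,0]
    - [0.4,0,-2,-80,0]
    - [0.4,0,-2,-115,0]
    - [0.4,0,-2,-130,0]
    - [0.4,0,-2,-140,0]
    - [0.4,0,-2,-150,0]
    - [0.4,0,-2,-158,0]
    - [0.4,0,-2,-164,0]
    - [0.4,0,-2,-170,0]
    - [0.4,0,-2,-170,0]

```text
clock: 2.7
ee_pos: [0.6322, -0.0438, 0.0609]
ee_rot: [-0.0, 0.737, 0.676, -0.0]
contact_force: [0.1, -0.4, 0.7]
width: 0.0601
grasp_force: 0.0
```

Call:
step_arm:
  increments:
    - [0.4,1,1,-8,0]
    - [0.4,1,1,-17,0]
    - [0.4,1,1,-25,0]
    - [0.4,1,1,-25,0]
    - [-0.5,1,1,-25,0]
    - [-0.5,1,1,-25,0]
    - [-0.5,1,1,-25,0]
    - [-0.5,1,1,-25,0]
    - [-0.5,1,1,-25,0]
    - [-0.5,1,1,-25,0]

```text
clock: 3.95
ee_pos: [0.6339, -0.043, 0.0367]
ee_rot: [0.0, 0.737, 0.676, 0.0]
contact_force: [-0.5, -0.7, 2.3]
width: 0.0318
grasp_force: 39.9
```

Call:
step_arm:
  increments:
    - [-0.5,0,0,15,0]
    - [-0.5,0,0,55,0]
    - [-0.5,0,0,105,0]
    - [-0.5,0,0,140,0]
    - [-0.5,-15,-25,150,0]
    - [-0.5,-45,-75,150,0]
    - [-0.5,-78,-130,150,0]
    - [-0.5,-111,-185,150,0]
    - [-0.5,-143,-240,150,0]
    - [-0.5,-168,-280,150,0]

```text
clock: 5.2
ee_pos: [0.4639, -0.3246, 0.187]
ee_rot: [0.0, 0.737, 0.676, -0.0]
contact_force: [1.0, -0.6, -1.8]
width: 0.0321
grasp_force: 40.3
```

```bash
cat > tray.py <<'E'
from m import *
s=r.sense(); print(s['ee_pos'],s['width'],s['grasp_force'],s['clock'])
p,W,c=cloud('top'); Z=W[...,2]
for nm,b,z in (('tray',(.34,.6,-.5,-.22),(.034,.044)),('bar',(.3,.65,.2,.5),(.042,.054)),('cover',(.2,.75,.15,.55),(.006,.013))):
    m=(W[...,0]>b[0])&(W[...,0]<b[1])&(W[...,1]>b[2])&(W[...,1]<b[3])&(Z>z[0])&(Z<z[1])
    print(nm,rect(W,m),m.sum())
cv2.imwrite('pics/top_last.png',p)
E
python3 tray.py
```

```text
[ 0.46389794 -0.32464043  0.18695407] 0.03208882448112137 40.3393292427063 5.2
tray (array([ 466.3, -352.1]), array([151.8, 150.2]), 86.66) 437
bar (array([472.6, 351. ]), array([22.2, 69.1]), 4.35) 402
cover (array([477.5, 355.2]), array([546. , 399.3]), 1.3) 6981
```

Call:
step_arm:
  increments:
    - [-0.5,0,0,-30,0]
    - [-0.5,0,0,-75,0]
    - [-0.5,0,0,-115,0]
    - [-0.5,0,0,-135,0]
    - [-0.5,0,0,-147,0]
    - [-0.5,0,0,-153,0]
    - [-0.5,0,0,-154,0]
    - [-0.5,0,0,-154,0]
    - [0.2,0,0,-154,0]
    - [0.2,0,0,-154,0]

```text
clock: 6.5
ee_pos: [0.4658, -0.3233, 0.0329]
ee_rot: [0.001, 0.737, 0.676, 0.0]
contact_force: [0.1, 0.5, 0.6]
width: 0.0512
grasp_force: 0.0
```

Call:
step_arm:
  increments:
    - [0.2,0,0,15,0]
    - [0.2,0,0,60,0]
    - [0.3,5,10,110,0]
    - [0.4,25,53,140,0]
    - [0.4,50,108,150,0]
    - [0.4,76,164,150,0]
    - [0.4,102,221,150,0]
    - [0.4,128,278,150,0]
    - [0.4,154,334,150,0]
    - [0.4,176,383,150,0]

```text
clock: 7.75
ee_pos: [0.6423, 0.0625, 0.1838]
ee_rot: [0.001, 0.737, 0.676, 0.001]
contact_force: [0.8, -1.0, -0.4]
width: 0.0597
grasp_force: 0.0
```

Call:
step_arm:
  increments:
    - [0.4,0,0,-35,0]
    - [0.4,0,0,-65,0]
    - [0.4,0,0,-85,0]
    - [0.4,0,0,-95,0]
    - [0.4,0,0,-102,0]
    - [0.4,0,0,-108,0]
    - [0.4,0,0,-114,0]
    - [0.4,0,0,-120,0]
    - [0.4,0,0,-125,0]
    - [0.4,0,0,-125,0]

```text
clock: 9.0
ee_pos: [0.6411, 0.0601, 0.0567]
ee_rot: [-0.0, 0.737, 0.676, -0.0]
contact_force: [0.7, -0.7, 1.0]
width: 0.0598
grasp_force: 0.0
```

Call:
step_arm:
  increments:
    - [0.4,0,0,-8,0]
    - [0.4,0,0,-16,0]
    - [0.4,0,0,-21,0]
    - [0.4,0,0,-21,0]
    - [-0.5,0,0,-21,0]
    - [-0.5,0,0,-21,0]
    - [-0.5,0,0,-21,0]
    - [-0.5,0,0,-21,0]
    - [-0.5,0,0,-21,0]
    - [-0.5,0,0,-21,0]

```text
clock: 10.25
ee_pos: [0.6419, 0.0601, 0.0367]
ee_rot: [0.0, 0.737, 0.676, 0.0]
contact_force: [0.4, -0.4, 5.0]
width: 0.0322
grasp_force: 39.8
```

Call:
step_arm:
  increments:
    - [-0.5,0,0,15,0]
    - [-0.5,0,0,55,0]
    - [-0.5,0,0,105,0]
    - [-0.5,0,0,140,0]
    - [-0.5,-10,-25,150,0]
    - [-0.5,-32,-80,150,0]
    - [-0.5,-55,-137,150,0]
    - [-0.5,-78,-194,150,0]
    - [-0.5,-101,-251,150,0]
    - [-0.5,-124,-308,150,0]

```text
clock: 11.5
ee_pos: [0.5163, -0.2493, 0.1869]
ee_rot: [-0.0, 0.737, 0.676, 0.0]
contact_force: [1.2, -0.5, -1.3]
width: 0.032
grasp_force: 42.0
```

```bash
python3 tray.py
```

```text
[ 0.51625259 -0.24928003  0.18685331] 0.03196530020008112 41.953309178352356 11.5
tray (array([ 446.2, -368.5]), array([107.5, 176.8]), 22.64) 185
bar (array([472.5, 351. ]), array([22.4, 69.5]), 4.43) 403
cover (array([475. , 350.3]), array([398.8, 549.9]), 89.94) 6988
```

Call:
step_arm:
  increments:
    - [-0.5,-15,-40,0,0]
    - [-0.5,-35,-90,0,0]
    - [-0.5,-52,-135,0,0]
    - [-0.5,-52,-135,0,0]
    - [-0.5,-52,-135,0,0]
    - [-0.5,-52,-135,0,0]
    - [-0.5,-52,-135,0,0]
    - [-0.5,-52,-135,0,0]
    - [-0.5,-52,-135,0,0]
    - [-0.5,-52,-135,0,0]

```text
clock: 12.8
ee_pos: [0.4656, -0.3828, 0.1863]
ee_rot: [-0.0, 0.737, 0.676, -0.0]
contact_force: [-0.2, 0.3, -1.0]
width: 0.0317
grasp_force: 42.0
```

```bash
python3 tray.py; python3 - <<'E'
from m import *
p,W,c=cloud('wrist'); Z=W[...,2]
m=(Z>.034)&(Z<.044)&(abs(W[...,0]-.466)<.12)&(abs(W[...,1]+.352)<.12); print(rect(W,m),m.sum())
m=(Z>.055)&(Z<.07)&(abs(W[...,0]-.466)<.12)&(abs(W[...,1]+.352)<.12); print(rect(W,m),m.sum())
E
```

```text
[ 0.46555908 -0.3828028   0.18630674] 0.03167090627552344 41.95166766643524 12.8
tray (array([ 466.3, -351.9]), array([151.3, 150.3]), 86.66) 638
bar (array([472.6, 351.4]), array([22.2, 69.3]), 4.47) 398
cover (array([475.5, 350.5]), array([397.6, 547.6]), 89.61) 6993
(array([ 466.2, -354. ]), array([150.1, 150.4]), 86.58) 4367
(array([ 465.4, -323.5]), array([32.4, 32.6]), 85.09) 1496
```

Call:
step_arm:
  increments:
    - [-0.5,0,0,-30,0]
    - [-0.5,0,0,-75,0]
    - [-0.5,0,0,-115,0]
    - [-0.5,0,0,-135,0]
    - [-0.5,0,0,-147,0]
    - [-0.5,0,0,-153,0]
    - [-0.5,0,0,-154,0]
    - [-0.5,0,0,-154,0]
    - [0.2,0,0,-154,0]
    - [0.2,0,0,-154,0]

```text
clock: 14.15
ee_pos: [0.4659, -0.3833, 0.033]
ee_rot: [0.001, 0.737, 0.676, -0.0]
contact_force: [-0.3, -0.3, 0.4]
width: 0.0514
grasp_force: 0.0
```

Call:
step_arm:
  increments:
    - [0.2,0,0,15,0]
    - [0.2,0,0,60,0]
    - [0.3,0,5,105,0]
    - [0.4,-5,40,119,0]
    - [0.4,-12,95,119,0]
    - [0.4,-19,150,119,0]
    - [0.4,-26,205,119,0]
    - [0.4,-32,252,119,0]
    - [0.4,-35,278,119,0]
    - [0.4,-35,278,119,0]

```text
clock: 15.4
ee_pos: [0.4304, -0.1034, 0.1525]
ee_rot: [0.001, 0.736, 0.677, 0.0]
contact_force: [0.5, -0.1, -0.9]
width: 0.0596
grasp_force: 0.0
```

```bash
cat > fr.py <<'E'
from m import *
print(r.sense()['ee_pos'])
for n in('top','wrist'):
    p,W,c=cloud(n); m=((W[...,2]>.052)&(W[...,2]<.066)&(W[...,0]<.5)&(W[...,0]>.38)&(abs(W[...,1])<.16)).astype('uint8')
    k,l,st,ce=cv2.connectedComponentsWithStats(m)
    for i in range(1,k):
        if st[i,4]>100: print(n,rect(W,l==i),st[i,4])
E
python3 fr.py
```

```text
[ 0.43041877 -0.10344381  0.15247743]
top (array([446.1, -26.6]), array([31.1, 31.4]), 1.7) 231
top (array([436.2, 115.1]), array([31. , 31.5]), 2.42) 232
top (array([438.3,  43.5]), array([31. , 31.3]), 1.49) 233
wrist (array([437.3,  35.4]), array([20. , 32.8]), 85.2) 1737
wrist (array([445.4, -28.9]), array([33.1, 32.8]), 39.71) 2011
wrist (array([ 431.6, -105.2]), array([33.2, 32.8]), 75.68) 1578
```

Call:
step_arm:
  increments:
    - [0.4,0,-1,-30,0]
    - [0.4,0,-1,-70,0]
    - [0.4,0,-1,-105,0]
    - [0.4,0,-1,-125,0]
    - [0.4,0,-1,-125,0]
    - [-0.5,0,-1,-125,0]
    - [-0.5,0,-1,-125,0]
    - [-0.5,0,-1,-125,0]
    - [-0.5,0,-1,-125,0]
    - [-0.5,0,-1,-125,0]

```text
clock: 16.75
ee_pos: [0.4316, -0.1067, 0.0274]
ee_rot: [0.002, 0.737, 0.676, 0.0]
contact_force: [-1.2, -1.7, 5.9]
width: 0.0318
grasp_force: 39.9
```

Call:
step_arm:
  increments:
    - [-0.5,0,0,15,0]
    - [-0.5,0,0,55,0]
    - [-0.5,0,0,100,0]
    - [-0.5,20,1,125,0]
    - [-0.5,65,4,130,0]
    - [-0.5,115,7,130,0]
    - [-0.5,160,9,130,0]
    - [-0.5,190,11,130,0]
    - [-0.5,198,11,130,0]
    - [-0.5,198,11,130,0]

```text
clock: 18.0
ee_pos: [0.6278, -0.0946, 0.1557]
ee_rot: [-0.001, 0.737, 0.676, -0.0]
contact_force: [0.1, 0.5, -1.0]
width: 0.0317
grasp_force: 40.2
```

```bash
cat > w.py <<'E'
from m import *
s=r.sense(); print(s['ee_pos'],s['width'])
p,W,c=cloud('wrist'); Z=W[...,2]
m=(Z>.0728)&(Z<.078)&(W[...,0]>.55)&(W[...,0]<.72)&(abs(W[...,1]+.015)<.16); print('rim',rect(W,m),m.sum())
# held cell top (cylinder) : near TCP
x,y,z=s['ee_pos']
m=(np.hypot(W[...,0]-x,W[...,1]-y)<.03)&(abs(Z-z-.0325)<.006); print('held',rect(W,m) if m.sum()>20 else None,m.sum())
cv2.imwrite('pics/w2.png',p)
E
python3 w.py
```

```text
[ 0.62781607 -0.09457911  0.15570274] 0.03167636985430128
rim (array([632.9, -49.9]), array([202.9, 126.7]), 85.07) 29753
held (array([626.6, -92.9]), array([33.9, 56.4]), 69.48) 6762
```

View pics/w2.png

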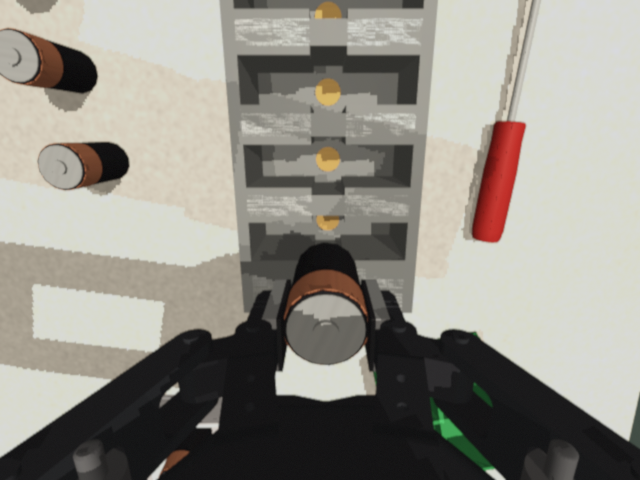

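The held cell's top is at (326,325), in line with the wells' column at about 327. The wells that were emptied show bare contacts.

```bash
python3 - <<'E'
from m import *
s=r.sense(); x,y,z=s['ee_pos']; p,W,c=cloud('wrist'); Z=W[...,2]
uu,vv=np.meshgrid(np.arange(640),np.arange(480)); m=np.hypot(uu-326,vv-330)<12
zt=np.nanmedian(Z[m]); print('top z',zt,'tcp',s['ee_pos'])
hs=cv2.cvtColor(p,cv2.COLOR_BGR2HSV)
m=(abs(Z-zt)<.004)&(np.hypot(uu-326,vv-330)<45)&(hs[...,1]<50)&(hs[...,2]>50)
print('cell',rect(W,m),m.sum(),cv2.minEnclosingCircle((W[m][:,:2]*1000).astype(np.float32)))
# rim edges: rim points; +y-independent: partition edges. well slots: rim y-coordinates along caddy y
yaw=np.radians(-4.95); R=np.array([[np.cos(yaw),np.sin(yaw)],[-np.sin(yaw),np.cos(yaw)]])
L=(W[...,:2]-[.6354,-.0163])@R.T
for x0,x1 in((-.05,-.02),(.02,.05)):
    k=(L[...,0]>x0)&(L[...,0]<x1)&(abs(Z-.0738)<.002)
    h=np.histogram(L[k][:,1],np.arange(-.14,.1,.001)); on=h[0]>15; e=np.flatnonzero(np.diff(on.astype(int))); print((h[1][e+1]*1000).round(0))
k=(abs(Z-.0738)<.002)&(abs(L[...,1])<.05); print('x edges',np.nanpercentile(L[k][:,0],[.5,99.5]))
E
```

```text
top z 0.190153086943343 tcp [ 0.62735435 -0.09467698  0.15592909]
cell (array([627.1, -94. ]), array([31.8, 30.4]), 87.49) 4512 ((627.1790161132812, -94.0501937866211), 16.22666358947754)
[-115. -113. -112.  -92.  -65.  -40.  -13.   12.   39.   64.]
[-116.  -92.  -65.  -40.  -13.   12.   39.   64.]
x edges [-0.06234378  0.06308152]
```

Call:
step_arm:
  increments:
    - [-0.5,2,0,-15,0]
    - [-0.5,2,0,-40,0]
    - [-0.5,2,0,-52,0]
    - [-0.5,2,0,-57,0]
    - [-0.5,2,0,-62,0]
    - [-0.5,2,0,-67,0]
    - [-0.5,2,0,-75,0]
    - [-0.5,2,0,-85,0]
    - [-0.5,2,0,-95,0]
    - [-0.5,2,0,-95,0]

```text
clock: 19.35
ee_pos: [0.6297, -0.0944, 0.0598]
ee_rot: [-0.001, 0.737, 0.676, -0.0]
contact_force: [-1.1, -0.8, -1.8]
width: 0.0317
grasp_force: 40.2
```

Call:
step_arm:
  increments:
    - [-0.5,0,0,-10,0]
    - [-0.5,0,0,-18,0]
    - [-0.5,0,0,-23,0]
    - [-0.5,0,0,-25,0]
    - [-0.5,0,0,-25,0]
    - [0.2,0,0,-25,0]
    - [0.2,0,0,-25,0]
    - [0.2,0,0,-25,0]
    - [0.2,0,0,-15,0]
    - [0.2,0,0,5,0]

```text
clock: 20.6
ee_pos: [0.63, -0.0946, 0.0662]
ee_rot: [-0.001, 0.737, 0.676, -0.0]
contact_force: [0.1, 0.2, 0.2]
width: 0.0512
grasp_force: 0.0
```

Call:
step_arm:
  increments:
    - [0.2,0,0,40,0]
    - [0.2,-10,4,80,0]
    - [0.4,-50,18,85,0]
    - [0.4,-100,36,85,0]
    - [0.4,-150,54,85,0]
    - [0.4,-178,63,85,0]
    - [0.4,-185,66,80,0]
    - [0.4,-185,66,50,0]
    - [0.4,-185,66,15,0]
    - [0.4,-185,66,0,0]

```text
clock: 21.85
ee_pos: [0.4458, -0.0291, 0.0648]
ee_rot: [-0.0, 0.737, 0.676, -0.0]
contact_force: [-0.7, 0.2, -0.6]
width: 0.0597
grasp_force: 0.0
```

Call:
step_arm:
  increments:
    - [0.4,0,0,-25,0]
    - [0.4,0,0,-40,0]
    - [0.4,0,0,-40,0]
    - [-0.5,0,0,-40,0]
    - [-0.5,0,0,-40,0]
    - [-0.5,0,0,-40,0]
    - [-0.5,0,0,-40,0]
    - [-0.5,0,0,-40,0]
    - [-0.5,0,0,-20,0]
    - [-0.5,0,0,10,0]

```text
clock: 23.1
ee_pos: [0.444, -0.0284, 0.0759]
ee_rot: [-0.002, 0.737, 0.676, -0.001]
contact_force: [0.3, 0.3, -1.2]
width: 0.0317
grasp_force: 39.9
```

Call:
step_arm:
  increments:
    - [-0.5,0,0,40,0]
    - [-0.5,5,0,75,0]
    - [-0.5,40,-3,80,0]
    - [-0.5,90,-7,80,0]
    - [-0.5,140,-11,80,0]
    - [-0.5,175,-13,80,0]
    - [-0.5,188,-14,80,0]
    - [-0.5,188,-14,80,0]
    - [-0.5,188,-14,80,0]
    - [-0.5,188,-14,80,0]

```text
clock: 24.35
ee_pos: [0.6325, -0.0428, 0.1566]
ee_rot: [-0.0, 0.737, 0.676, -0.0]
contact_force: [0.4, -0.4, -1.0]
width: 0.0318
grasp_force: 40.1
```

```bash
cat > held.py <<'E'
import sys
from m import *
# offset (world mm) from held cell to well n, both seen by the wrist camera
wy={0:-.078,1:-.026,2:.026,3:.078}[int(sys.argv[1])]
s=r.sense(); p,W,c=cloud('wrist'); Z=W[...,2]
uu,vv=np.meshgrid(np.arange(640),np.arange(480)); m=np.hypot(uu-326,vv-330)<12
zt=np.nanmedian(Z[m]); print('top z above tcp',zt-s['ee_pos'][2],'tcp',s['ee_pos'],s['clock'])
hs=cv2.cvtColor(p,cv2.COLOR_BGR2HSV)
m=(abs(Z-zt)<.004)&(np.hypot(uu-326,vv-330)<45)&(hs[...,1]<50)&(hs[...,2]>50)
(cx,cy),rad=cv2.minEnclosingCircle((W[m][:,:2]*1000).astype(np.float32)); print('cell',cx,cy,rad)
yaw=np.radians(-4.95); R=np.array([[np.cos(yaw),np.sin(yaw)],[-np.sin(yaw),np.cos(yaw)]]); o=np.array([.6354,-.0163])
L=(W[...,:2]-o)@R.T; rim=abs(Z-.0738)<.002
E=[]
for x0,x1 in((-.05,-.02),(.02,.05)):
    k=(L[...,0]>x0)&(L[...,0]<x1)&rim
    h=np.histogram(L[k][:,1],np.arange(-.14,.14,.001)); e=h[1][np.flatnonzero(np.diff((h[0]>15).astype(int)))+1]
    E+=[v-t for v in e for t in(-.092,-.064,-.04,-.012,.012,.04,.064,.092) if abs(v-t)<.005]
dy=np.median(E); k=rim&(L[...,1]>-.05)&(L[...,1]<.12)&(abs(L[...,0])<.08); ex=np.nanpercentile(L[k][:,0],[.5,99.5]); dx=ex.mean()
t=o+R.T@np.array([dx,wy+dy]); print('caddy shift',dx,dy,np.ptp(ex),'move mm',(t*1000-[cx,cy]).round(1))
E
python3 held.py 1
```

```text
top z above tcp 0.03433848024250996 tcp [ 0.63248888 -0.04275789  0.15662654] 24.35
cell 632.1502075195312 -43.31103515625 16.121450424194336
caddy shift 0.00030047086717671645 -0.0004999999999998755 0.12538665853520156 move mm [1.3 0.6]
```

Call:
step_arm:
  increments:
    - [-0.5,1,1,-15,0]
    - [-0.5,1,1,-40,0]
    - [-0.5,1,1,-52,0]
    - [-0.5,1,1,-57,0]
    - [-0.5,1,1,-62,0]
    - [-0.5,1,1,-67,0]
    - [-0.5,1,1,-75,0]
    - [-0.5,1,1,-85,0]
    - [-0.5,1,1,-95,0]
    - [-0.5,1,1,-95,0]

```text
clock: 25.65
ee_pos: [0.6337, -0.0416, 0.0599]
ee_rot: [-0.001, 0.737, 0.676, -0.001]
contact_force: [0.7, 0.3, -0.7]
width: 0.0318
grasp_force: 40.1
```

Call:
step_arm:
  increments:
    - [-0.5,0,0,-10,0]
    - [-0.5,0,0,-18,0]
    - [-0.5,0,0,-23,0]
    - [-0.5,0,0,-25,0]
    - [-0.5,0,0,-25,0]
    - [0.2,0,0,-25,0]
    - [0.2,0,0,-25,0]
    - [0.2,0,0,-25,0]
    - [0.2,0,0,-15,0]
    - [0.2,0,0,5,0]

```text
clock: 26.9
ee_pos: [0.6339, -0.0418, 0.0662]
ee_rot: [-0.001, 0.737, 0.676, -0.0]
contact_force: [0.0, 0.2, 0.1]
width: 0.0508
grasp_force: 0.0
```

Call:
step_arm:
  increments:
    - [0.2,0,0,40,0]
    - [0.2,-10,4,80,0]
    - [0.4,-55,23,85,0]
    - [0.4,-108,46,85,0]
    - [0.4,-160,68,85,0]
    - [0.4,-190,80,85,0]
    - [0.4,-197,83,80,0]
    - [0.4,-197,83,50,0]
    - [0.4,-197,83,15,0]
    - [0.4,-197,83,0,0]

```text
clock: 28.15
ee_pos: [0.4379, 0.0407, 0.0649]
ee_rot: [-0.0, 0.737, 0.676, -0.0]
contact_force: [-1.0, 0.2, 0.1]
width: 0.06
grasp_force: 0.0
```

Call:
step_arm:
  increments:
    - [0.4,0,0,-25,0]
    - [0.4,0,0,-40,0]
    - [0.4,0,0,-40,0]
    - [-0.5,0,0,-40,0]
    - [-0.5,0,0,-40,0]
    - [-0.5,0,0,-40,0]
    - [-0.5,0,0,-40,0]
    - [-0.5,0,0,-40,0]
    - [-0.5,0,0,-20,0]
    - [-0.5,0,0,10,0]

```text
clock: 29.4
ee_pos: [0.4359, 0.0414, 0.0759]
ee_rot: [-0.002, 0.737, 0.676, -0.001]
contact_force: [0.3, 0.7, -1.3]
width: 0.0319
grasp_force: 39.9
```

Call:
step_arm:
  increments:
    - [-0.5,0,0,40,0]
    - [-0.5,5,-1,75,0]
    - [-0.5,45,-7,80,0]
    - [-0.5,97,-16,80,0]
    - [-0.5,149,-25,80,0]
    - [-0.5,187,-31,80,0]
    - [-0.5,200,-33,80,0]
    - [-0.5,200,-33,80,0]
    - [-0.5,200,-33,80,0]
    - [-0.5,200,-33,80,0]

```text
clock: 30.65
ee_pos: [0.6364, 0.0085, 0.1567]
ee_rot: [-0.0, 0.737, 0.676, -0.0]
contact_force: [1.0, -0.7, -1.9]
width: 0.0317
grasp_force: 40.2
```

```bash
python3 held.py 2
```

```text
top z above tcp 0.0344752616706511 tcp [0.63640217 0.00847087 0.1566675 ] 30.65
cell 636.0960693359375 9.482726097106934 16.030269622802734
caddy shift 0.0002910443549512254 2.7755575615628914e-17 0.12540137504172222 move mm [1.8 0.1]
```

Call:
step_arm:
  increments:
    - [-0.5,1,0,-15,0]
    - [-0.5,1,0,-40,0]
    - [-0.5,1,0,-52,0]
    - [-0.5,1,0,-57,0]
    - [-0.5,1,0,-62,0]
    - [-0.5,1,0,-67,0]
    - [-0.5,1,0,-75,0]
    - [-0.5,1,0,-85,0]
    - [-0.5,1,0,-95,0]
    - [-0.5,1,0,-95,0]

```text
clock: 31.95
ee_pos: [0.6376, 0.0082, 0.0599]
ee_rot: [-0.001, 0.737, 0.676, -0.001]
contact_force: [0.2, 0.2, -1.1]
width: 0.0319
grasp_force: 40.1
```

Call:
step_arm:
  increments:
    - [-0.5,0,0,-10,0]
    - [-0.5,0,0,-18,0]
    - [-0.5,0,0,-23,0]
    - [-0.5,0,0,-25,0]
    - [-0.5,0,0,-25,0]
    - [0.2,0,0,-25,0]
    - [0.2,0,0,-25,0]
    - [0.2,0,0,-25,0]
    - [0.2,0,0,-15,0]
    - [0.2,0,0,5,0]

```text
clock: 33.2
ee_pos: [0.6379, 0.0082, 0.0662]
ee_rot: [-0.001, 0.737, 0.676, -0.001]
contact_force: [0.1, 0.3, -0.2]
width: 0.0517
grasp_force: 0.0
```

Call:
step_arm:
  increments:
    - [0.2,0,0,40,0]
    - [0.2,-10,5,80,0]
    - [0.4,-55,28,85,0]
    - [0.4,-108,56,85,0]
    - [0.4,-160,83,85,0]
    - [0.4,-193,100,85,0]
    - [0.4,-203,105,80,0]
    - [0.4,-203,105,50,0]
    - [0.4,-203,105,15,0]
    - [0.4,-203,105,0,0]

```text
clock: 34.45
ee_pos: [0.4358, 0.1126, 0.0648]
ee_rot: [-0.0, 0.737, 0.676, -0.001]
contact_force: [0.5, 0.1, 0.6]
width: 0.0596
grasp_force: 0.0
```

Call:
step_arm:
  increments:
    - [0.4,0,0,-25,0]
    - [0.4,0,0,-40,0]
    - [0.4,0,0,-40,0]
    - [-0.5,0,0,-40,0]
    - [-0.5,0,0,-40,0]
    - [-0.5,0,0,-40,0]
    - [-0.5,0,0,-40,0]
    - [-0.5,0,0,-40,0]
    - [-0.5,0,0,-20,0]
    - [-0.5,0,0,10,0]

```text
clock: 35.7
ee_pos: [0.4339, 0.1132, 0.0759]
ee_rot: [-0.001, 0.737, 0.676, -0.001]
contact_force: [0.5, -0.2, -1.8]
width: 0.0313
grasp_force: 39.9
```

Call:
step_arm:
  increments:
    - [-0.5,0,0,40,0]
    - [-0.5,5,-1,75,0]
    - [-0.5,45,-11,80,0]
    - [-0.5,97,-25,80,0]
    - [-0.5,149,-38,80,0]
    - [-0.5,190,-49,80,0]
    - [-0.5,207,-53,80,0]
    - [-0.5,207,-53,80,0]
    - [-0.5,207,-53,80,0]
    - [-0.5,207,-53,80,0]

```text
clock: 36.95
ee_pos: [0.6415, 0.0606, 0.1564]
ee_rot: [-0.0, 0.737, 0.676, -0.0]
contact_force: [0.3, 0.6, -0.9]
width: 0.0322
grasp_force: 40.1
```

```bash
python3 held.py 3
```

```text
top z above tcp 0.03444801419436236 tcp [0.64147218 0.06059065 0.15638837] 36.95
cell 641.3369140625 60.907657623291016 16.1700496673584
caddy shift 0.0002120905978944404 1.214306433183765e-16 0.12536579567610281 move mm [1.  0.5]
```

Call:
step_arm:
  increments:
    - [-0.5,1,0,-15,0]
    - [-0.5,1,0,-40,0]
    - [-0.5,1,0,-52,0]
    - [-0.5,1,0,-57,0]
    - [-0.5,1,0,-62,0]
    - [-0.5,1,0,-67,0]
    - [-0.5,1,0,-75,0]
    - [-0.5,1,0,-85,0]
    - [-0.5,1,0,-95,0]
    - [-0.5,1,0,-95,0]

```text
clock: 38.25
ee_pos: [0.6426, 0.0602, 0.0599]
ee_rot: [-0.001, 0.737, 0.676, -0.001]
contact_force: [0.2, -0.3, -1.4]
width: 0.0321
grasp_force: 40.1
```

Call:
step_arm:
  increments:
    - [-0.5,0,0,-10,0]
    - [-0.5,0,0,-18,0]
    - [-0.5,0,0,-23,0]
    - [-0.5,0,0,-25,0]
    - [-0.5,0,0,-25,0]
    - [0.2,0,0,-25,0]
    - [0.2,0,0,-25,0]
    - [0.2,0,0,-25,0]
    - [0.2,0,0,-15,0]
    - [0.2,0,0,5,0]

```text
clock: 39.5
ee_pos: [0.6429, 0.0601, 0.0662]
ee_rot: [-0.001, 0.737, 0.676, -0.001]
contact_force: [0.6, 0.0, 0.7]
width: 0.0513
grasp_force: 0.0
```

Call:
step_arm:
  increments:
    - [0.2,0,0,40,0]
    - [0.2,-10,10,80,2]
    - [0.3,-40,45,115,4]
    - [0.3,-70,95,135,6]
    - [0.3,-100,145,135,8]
    - [0.3,-130,195,135,9]
    - [0.3,-155,240,135,9]
    - [0.3,-170,275,135,9]
    - [0.3,-170,290,135,9]
    - [0.3,-170,290,135,9]

```text
clock: 40.75
ee_pos: [0.4739, 0.3506, 0.2017]
ee_rot: [0.0, 0.681, 0.732, 0.0]
contact_force: [0.3, -0.3, -0.7]
width: 0.0554
grasp_force: 0.0
```

```bash
cat > cov.py <<'E'
from m import *
s=r.sense(); print(s['ee_pos'],s['ee_rot'],s['clock'])
for n in('top','wrist'):
    p,W,c=cloud(n); Z=W[...,2]; cv2.imwrite(f'pics/{n}_c.png',p)
    b=(W[...,0]>.25)&(W[...,0]<.7)&(W[...,1]>.2)&(W[...,1]<.5)
    m=b&(Z>.043)&(Z<.053); print(n,'bar',rect(W,m) if m.sum()>5 else None,m.sum())
    m=b&(Z>.007)&(Z<.013)&(W[...,0]>.3)&(W[...,0]<.65); print('plate',rect(W,m) if m.sum()>5 else None)
    if n=='top':
        for k,(cx,cy) in enumerate([(.6421,.0614),(.6376,.0096),(.6332,-.0422),(.6287,-.094)]):
            m=(np.hypot(W[...,0]-cx,W[...,1]-cy)<.012); print('well',3-k,np.nanmedian(Z[m]),np.nanmax(Z[m]))
E
python3 cov.py
```

```text
[0.47389573 0.35061894 0.20167696] [3.50767213e-04 6.80918567e-01 7.32358976e-01 3.35444548e-04] 40.75
top bar (array([580.1, 324.3]), array([ 76.2, 263.6]), 74.86) 433
plate (array([476.4, 348.9]), array([286.3, 346.5]), 89.73)
well 3 0.06877295654708315 0.07458147116235958
well 2 0.06871383864658243 0.07384337362956961
well 1 0.06926801776143876 0.07606201565126836
well 0 0.06864750939189801 0.07427195739148407
wrist bar (array([581.4, 326.5]), array([ 83.8, 265. ]), 74.37) 2288
plate (array([472.4, 350. ]), array([268.8, 126.7]), 4.43)
```

Call:
step_arm:
  increments:
    - [0.3,0,-1,-40,0.4]
    - [0.3,0,-1,-95,0.4]
    - [0.3,0,-1,-140,0.4]
    - [0.3,0,-1,-165,0.4]
    - [0.3,0,-1,-178,0.4]
    - [0.3,0,-1,-184,0.4]
    - [0.3,0,-1,-184,0.4]
    - [-0.8,0,-1,-184,0.4]
    - [-0.8,0,-1,-184,0.4]
    - [-0.8,0,-1,-184,0.4]
  newtons: 110

```text
clock: 42.1
ee_pos: [0.474, 0.3495, 0.0186]
ee_rot: [0.0, 0.679, 0.734, 0.001]
contact_force: [-1.1, -0.7, 6.0]
width: 0.0204
grasp_force: 108.3
```

Call:
step_arm:
  increments:
    - [-0.8,0,0,0,0]
    - [-0.8,0,0,0,0]
    - [-0.8,0,0,3,0]
    - [-0.8,0,0,10,0]
    - [-0.8,0,0,25,0]
    - [-0.8,0,0,45,0]
    - [-0.8,0,0,70,0]
    - [-0.8,0,0,95,0]
    - [-0.8,0,0,115,0]
    - [-0.8,0,0,125,0]

```text
clock: 43.35
ee_pos: [0.4741, 0.3494, 0.1444]
ee_rot: [0.001, 0.679, 0.734, 0.001]
contact_force: [-0.5, 0.3, -3.6]
width: 0.0206
grasp_force: 107.8
```

Call:
step_arm:
  increments:
    - [-0.8,0,0,25,0]
    - [-0.8,8,-15,40,4]
    - [-0.8,22,-50,45,12]
    - [-0.8,40,-90,45,21]
    - [-0.8,58,-130,45,30]
    - [-0.8,76,-170,45,39]
    - [-0.8,94,-210,45,48]
    - [-0.8,112,-250,45,57]
    - [-0.8,128,-286,45,66]
    - [-0.8,141,-315,45,73]

```text
clock: 44.6
ee_pos: [0.6147, 0.0324, 0.187]
ee_rot: [-0.0, 0.107, 0.994, -0.0]
contact_force: [-0.1, -0.5, -4.0]
width: 0.0199
grasp_force: 108.0
```

Call:
step_arm:
  increments:
    - [-0.8,10,-22,0,4]
    - [-0.8,17,-40,0,6.5]
    - [-0.8,22,-50,0,7.6]
    - [-0.8,22,-51,0,7.6]
    - [-0.8,22,-51,0,7.6]
    - [-0.8,22,-51,0,7.6]
    - [-0.8,22,-51,0,7.6]
    - [-0.8,22,-51,0,7.6]
    - [-0.8,22,-51,0,7.6]
    - [-0.8,22,-51,0,7.6]

```text
clock: 45.85
ee_pos: [0.6365, -0.0169, 0.1873]
ee_rot: [0.0, 0.043, 0.999, -0.0]
contact_force: [1.0, -0.5, -2.4]
width: 0.0203
grasp_force: 108.0
```

```bash
cat > fit.py <<'E'
from m import *
s=r.sense(); print(s['ee_pos'],s['ee_rot'],s['clock'],s['wrist_torque'],s['contact_force'])
for n in('top','wrist','scene'):
    p,W,c=cloud(n); Z=W[...,2]; cv2.imwrite(f'pics/{n}_f.png',p)
    m=(Z>.15)&(Z<.185)&(np.hypot(W[...,0]-.636,W[...,1]+.016)<.16)&(np.hypot(W[...,0]-.636,W[...,1]+.016)>.06)
    if m.sum()<50: continue
    A=np.c_[W[m],np.ones(m.sum())]
    for _ in range(5):
        k,*_=np.linalg.lstsq(A[:,[0,1,3]],A[:,2],rcond=None); A=A[abs(A[:,2]-A[:,[0,1,3]]@k)<.003]
    print(n,'plate',cv2.minAreaRect((A[:,:2]*1000).astype(np.float32)),len(A),'tilt deg',np.degrees(k[:2]).round(2),'z',np.median(A[:,2]))
E
python3 fit.py
```

```text
[ 0.63651817 -0.01691513  0.18732505] [ 1.45204640e-05  4.29258523e-02  9.99078261e-01 -1.65922501e-05] 45.85 [0.00842333 0.01975259 0.00909746] [ 0.96951764 -0.52913698 -2.41580322]
top plate ((634.9998168945312, -15.748077392578125), (268.40814208984375, 126.91664123535156), 85.12137603759766) 2771 tilt deg [ 0.14 -0.05] z 0.17842290210043665
wrist plate ((635.1153564453125, -17.750213623046875), (270.3450927734375, 127.10786437988281), 84.9969711303711) 72237 tilt deg [ 0.1  -0.09] z 0.17952647477562303
scene plate ((634.8271484375, -16.753524780273438), (272.32257080078125, 127.13355255126953), 85.31587219238281) 3298 tilt deg [-0.16 -0.16] z 0.17912791679192253
```

Call:
step_arm:
  increments:
    - [-0.8,0.5,0.4,-15,0]
    - [-0.8,0.5,0.4,-35,0]
    - [-0.8,0.5,0.4,-48,0]
    - [-0.8,0.5,0.4,-56,0]
    - [-0.8,0.5,0.4,-61,0]
    - [-0.8,0.5,0.4,-64,0]
    - [-0.8,0.5,0.4,-67,0]
    - [-0.8,0.5,0.4,-70,0]
    - [-0.8,0.5,0.4,-73,0]
    - [-0.8,0.5,0.4,-73,0]

```text
clock: 47.25
ee_pos: [0.6368, -0.0165, 0.114]
ee_rot: [-0.0, 0.043, 0.999, 0.0]
contact_force: [0.4, 0.1, -3.7]
width: 0.0205
grasp_force: 108.0
```

No contact force, and the pins have started into the holes. I'll keep lowering.

Call:
step_arm:
  increments:
    - [-0.8,0,0,-3,0]
    - [-0.8,0,0,-6,0]
    - [-0.8,0,0,-9,0]
    - [-0.8,0,0,-12,0]
    - [-0.8,0,0,-15,0]
    - [-0.8,0,0,-17,0]
    - [-0.8,0,0,-19,0]
    - [-0.8,0,0,-20,0]
    - [-0.8,0,0,-20,0]
    - [-0.8,0,0,-20,0]

```text
clock: 48.5
ee_pos: [0.6371, -0.0165, 0.0944]
ee_rot: [0.0, 0.043, 0.999, -0.0]
contact_force: [-0.4, -0.0, -3.9]
width: 0.0198
grasp_force: 108.0
```

```bash
sed -e 's/Z>.15)&(Z<.185/Z>.07)\&(Z<.1/' fit.py > fit2.py; python3 fit2.py
```

```text
[ 0.63711057 -0.0165302   0.09442358] [ 1.14423672e-04  4.28783252e-02  9.99080295e-01 -3.30678553e-05] 48.5 [-0.00093406 -0.01936521  0.01768121] [-0.37202617 -0.01244415 -3.88688587]
top plate ((635.4826049804688, -15.11932373046875), (268.2804870605469, 126.91231536865234), 85.16056823730469) 2079 tilt deg [ 0.07 -0.02] z 0.08562833484943755
wrist plate ((635.5733642578125, -17.290557861328125), (269.8760986328125, 127.27166748046875), 84.90294647216797) 71391 tilt deg [ 0.11 -0.09] z 0.08664708207079705
scene plate ((635.2588500976562, -16.1119384765625), (273.0314025878906, 127.3097915649414), 85.12847900390625) 2881 tilt deg [-0.23 -0.24] z 0.08616197568342177
```

Call:
step_arm:
  increments:
    - [-0.8,0,0,-1,0]
    - [-0.8,0,0,-2,0]
    - [-0.8,0,0,-2.5,0]
    - [-0.8,0,0,-2.5,0]
    - [-0.8,0,0,-2.5,0]
    - [-0.8,0,0,-2.5,0]
    - [-0.8,0,0,-2.5,0]
    - [-0.8,0,0,-2.5,0]
    - [-0.8,0,0,-2.5,0]
    - [-0.8,0,0,-2.5,0]

```text
clock: 49.9
ee_pos: [0.6371, -0.0165, 0.0926]
ee_rot: [0.0, 0.043, 0.999, -0.0]
contact_force: [-3.9, 0.3, 6.1]
width: 0.02
grasp_force: 109.3
```

Call:
step_arm:
  increments:
    - [0.3,0,0,0,0]
    - [0.3,0,0,0,0]
    - [0.3,0,0,0,0]
    - [0.3,0,0,0,0]
    - [0.3,0,0,10,0]
    - [0.3,0,0,40,0]
    - [0.3,0,0,80,0]
    - [0.3,0,0,110,0]
    - [0.3,0,0,120,0]
    - [0.3,0,0,120,0]

```text
clock: 51.15
ee_pos: [0.6372, -0.0165, 0.2123]
ee_rot: [0.001, 0.043, 0.999, -0.0]
contact_force: [-1.3, 0.0, -0.4]
width: 0.0558
grasp_force: 0.0
```

```bash
python3 fit2.py; python3 tray.py|tail -3; python3 - <<'E'
from m import *
W=cloud('top')[1]
m=obj(W,(435,540,255,365),.055,.072); n,l,st,ce=cv2.connectedComponentsWithStats(m.astype('uint8'))
for i in range(1,n): print('cell in tray',np.nanmean(W[l==i],0),st[i,4])
E
```

```text
[ 0.63717306 -0.01650596  0.21225549] [ 5.69180163e-04  4.28576612e-02  9.99081022e-01 -9.36167874e-05] 51.15 [ 0.03478572 -0.00128867 -0.01859245] [-1.27005396  0.01450206 -0.36266487]
top plate ((635.113037109375, -15.175216674804688), (267.9326477050781, 126.41071319580078), 85.1893081665039) 1866 tilt deg [ 0.22 -0.04] z 0.08373388302061868
wrist plate ((635.7422485351562, -17.265396118164062), (269.2431640625, 125.91526794433594), 85.03441619873047) 29872 tilt deg [ 0.05 -0.02] z 0.08483019010218118
scene plate ((635.6063232421875, -16.924789428710938), (273.3512878417969, 127.43649291992188), 85.27652740478516) 3420 tilt deg [-0.14 -0.12] z 0.08446956183841575
tray (array([ 466.4, -352.1]), array([152.1, 150.5]), 86.65) 865
bar (array([0., 0.]), array([0., 0.]), 0.0) 0
cover (array([475.1, 350.2]), array([396.7, 549.3]), 89.76) 548
cell in tray [ 0.46542784 -0.32039705  0.06277978] 244
cell in tray [ 0.46561508 -0.37932175  0.06285783] 242
```

View pics/scene_f.png

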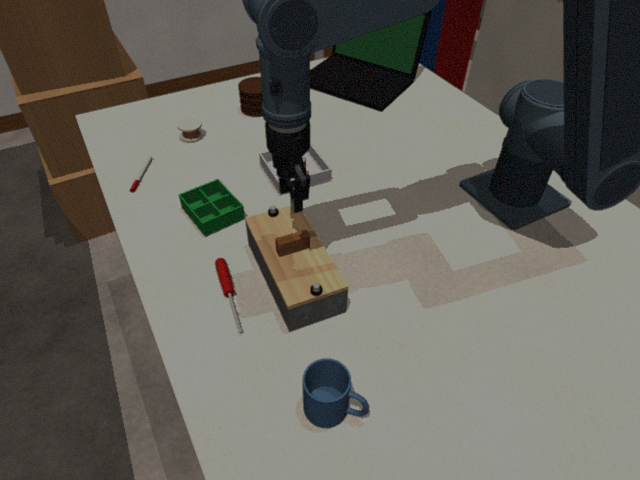

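The cover lies flush on the caddy at (296,265), with its top at 84 mm and both pins through the holes at (273,211) and (316,289). Both spent cells stand in the tray. The mug, case and screwdriver haven't moved, and the gripper is clear.

```bash
python3 -c "
from plant import r
print(r.close_job())"
```

```text
the job is handed in; nothing more can be done
None
```

The job is done and handed in: the two spent cells (from wells 1 and 3) are in the tray, all four fresh cells stand in the wells down to the floor, and the cover lies flush on the rim.

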